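# Gauge a cavity depth with a flush pin

### The arm

A 6-joint arm with a two-finger parallel gripper is mounted at the origin on a cart in front of the work surface, level with it; the furniture and walls round the work are solid. World frame = base frame: x ahead of the robot, y to its left, z up, the work surface at z = 0. Lengths are in m, angles in degrees, forces in N, time in s.
With the tool pointing down it reaches from about 0.325 to 0.75 m from the base axis. Payload 7.6 kg.
Tool frame: the origin (TCP) lies at the very end of the fingers, on their centre line; the grasp point (between the pads) lies 19 mm behind it; z points along the fingers, y is the line along which they close (so a half turn about z gives the same grasp; the last joint's range is limited). The gripper opens to 85 mm and grips with 20 to 120 N. Pads are 22 mm wide; open, the fingers measure 114 mm over their backs; the gripper's body (76 mm by 85 mm) begins 54 mm behind the grasp point. The pads swing forward as they close: fully open they stand 13 mm farther back than shut.
Start: joints at [-69.918, 2.991, 80.254, -0, 96.75, -4.028], TCP at [0.214, -0.479, 0.231] pointing down, gripper open.
Joint ranges: [-166.34, 166.34], [-52.06, 124.39], [6.96, 135.62], [-60.46, 240.46], [14.63, 156.25], [-167.68, 167.68]. Speed limits (degrees/s): [147.25, 147.25, 172.46, 180, 180, 180].

### API

Orientations are given as a 3x3 rotation matrix whose columns are the frame's x, y, z axes.
In Python, from station import manip gives the robot as it stands.
- The arm moves only by the shell command python3 drive.py 'ROWS'. ROWS is a JSON object with one list for each field, all of the same length, 1 to 12, a row being the entries at one place: rx, ry, rz (a rotation vector in shares of 180 degrees (1.0 is 180 degrees)), x, y, z (the shift in shares of the most that a row can go, 1 being 50 mm), finger_gap (the opening from 0.0 (shut) to 1.0 (fully open)); each row shifts and turns the commanded pose from where the row before left it, along the tool's axes as they then stand; what a row does not reach is not made up. A row lasts 1/10 s, in which the tool goes at most 0.05 m and 8.59 degrees, less where a joint would pass 70% of its speed; a pose out of reach is approached as far as the arm can. The fingers move at their own pace and stop on an object; the grip force is fixed at half the most. Time passes only in rows, so rows that do not move let the fingers close. It prints the time, the measured TCP pose, the force, the opening and the grip force at its end. A shift or turn number past 1, either way, is cut back to 1. Input that does not fit is refused with a message, and nothing moves.
- manip.read_state(): the state, without advancing time (a new reading comes with each control period).
- manip.grab_frame(name): name is "side" or "top"; returns a dict with "img" (384x512x3 uint8, red, green, blue), "fx", "fy", "cx", "cy" (pixels), "extrinsics" (4x4, takes a point from camera to world coordinates). Camera axes: x right, y down, z forward; pixel columns grow to the right and rows downward; lengths in m; the calibration is good to about 2 mm. A picture is of the moment at which its call begins. There is no depth.
- manip.hand_in(): hands the job in; it is judged then, once.
The state is a dict: "time": time; "joint_positions": joint angles; "qd": joint speeds; "effort": joint torques, N m; "ee_pos": TCP position; "ee_rot": TCP orientation; "ft_force": force on the tool from outside, world axes, zero at the start; "ft_torque": the same for the moment, N m; "opening": opening from 0.0 (shut) to 1.0 (fully open); "grip_force": force on a finger pad.
Only numpy, scipy, OpenCV 4.12 (cv2) and the standard library are available. Lean on these libraries where they do the work, as an engineer would, in place of code of your own. Each camera call takes 0.05 s, during which the arm holds its last target. There are 200 camera calls.

### The job

Push the manifold block fully home against the two stops of its checking fixture. Then gently press down the flush pin with the flat disc head until it lands on the floor of the cavity beneath it, leave it down there, and withdraw. Do not touch the ball-headed or the slim-headed pin, do not lift the block, and leave the ring, the gauge block, the caliper and the bottle where they are.

Things in the scene. Friction and masses are not known exactly. Their poses are not given: they have to be found in the camera images.
- fixture: checking fixture, fixed to the bench: steel base plate 176 x 196 x 12 mm with a nest for the block and a bridge across it. Origin: on the bench, straight below the middle of the bridge. x axis: along the nest, from its open end (robot side) to its stops; z up. The plate spans x -122 to +54, y -98 to +98 mm
- bridge_mid (a point): middle of the top of the aluminium bridge beam, 66 mm above the bench. The beam spans x -13 to +13, y -95 to +95 mm of the fixture, underside 52 mm above the bench, on a post at each end. It carries three gauge bushes 25 mm wide at x = 0, y = -46, 0 and +46 mm, tops 78 mm above the bench
- stops_mid (a point): point midway between the two round stop pins (80 mm apart), at x = +28 mm of the fixture, where the block's far face must come to lie; 29 mm above the bench. Nest rails along x guide the block: inner faces at y = +-61.5 mm, 14 mm above the plate, x -78 to +34 mm
- manifold: aluminium manifold block, 100 (x) x 122 (y) x 34 mm, 0.7 to 1.0 kg, loose on the plate (underside 12, top 46 mm above the bench) between the rails, 0.5 mm clear each side, axes parallel to the fixture's. Origin: centre of its underside. Slides easily. Starts 12 to 28 mm short of the stops; home, its origin is at x = -22 mm of the fixture
- middle_cavity (a point): mouth of the middle of three equal blind cavities in the block's top, 15 mm in diameter, 16 mm deep, 26 mm ahead of the block's centre; the others lie 46 mm to either side. Only when the block is home do the cavities lie under the three pins
- manifold_front (a point): centre of the block's near end face, 29 mm above the bench: the upright face to push on, towards +x of the fixture. Home, it lies at x = -72 mm of the fixture, 59 mm in front of the bridge
- disc_pin_top (a point): centre of the top of the flush pin to press: its head is a flat steel disc 25 mm in diameter and 7 mm thick. Its top starts 106 to 109 mm above the bench. It may sit in any of the three bushes
- disc_pin (a joint): how far the disc-headed pin is pushed down (m), 0 to 0.024, starts at 0 to 0.003. It slides straight down with 2 N of friction and some damping, has no spring and stays where it is left. Its 9 mm stem meets the block's top face at about 0.004; it lands on the floor of a cavity at about 0.020
- ball_pin_top (a point): top of the pin with a round ball head 17 mm in diameter, top about 117 mm above the bench; not to be touched. May sit in any of the three bushes
- ball_pin (a joint): how far the ball-headed pin is pushed down (m); starts at 0
- slim_pin_top (a point): top of the pin with a slim straight head 12 mm in diameter, top about 111 mm above the bench; not to be touched. May sit in any of the three bushes
- slim_pin (a joint): how far the slim-headed pin is pushed down (m); starts at 0
- ring_gauge: steel ring 43 mm in diameter, 14 mm high, lying right of the fixture; origin at the centre of its underside
- gauge_block: steel gauge block 35 x 25 x 10 mm, lying right of the fixture, nearer the robot; origin at the centre of its underside
- caliper: digital caliper, 234 mm long, 73 mm wide, 17 mm high, lying farther right of the fixture, beyond the ring and the gauge block; origin at the centre of its underside
- oil_bottle: white dropper bottle with a pointed cap, 34 mm in diameter, 105 mm high, standing behind the fixture; origin at the centre of its underside

How it is judged (in metres and radians):
On the way, in this order (a step that is already met when the one before it is completed fails the run):
1. the block is home against the stops (x of manifold in the frame of fixture above -0.0242 m), for 0.2 s.
2. the disc-headed pin has landed on the floor of the cavity (value of joint disc_pin above 0.0183 m), for 0.2 s.
At the end, for the whole second after the job is handed in: The block lies flat in the nest within 2 mm of its stops, the disc-headed pin is down within 1.7 mm of the cavity floor, the other two pins are still up (within 2 mm), everything is at rest (x of manifold in the frame of fixture above -0.0242 m and z of manifold in the frame of fixture below 0.015 m and value of joint disc_pin above 0.0183 m and value of joint each of ball_pin, slim_pin below 0.002 m and linear speed of manifold below 0.01 m/s); the robot touches nothing.
It fails at once if the ball-headed pin is touched or pushed (contact force between the arm and ball_pin above 1 N or value of joint ball_pin above 0.003 m).
It fails at once if the slim-headed pin is touched or pushed (contact force between the arm and slim_pin above 1 N or value of joint slim_pin above 0.003 m).
It fails at once if the disc-headed pin is pressed hard (over 35 N) (contact force between the arm and disc_pin above 35 N).
It fails at once if the block is lifted (over 6 mm) (z of manifold in the frame of fixture above 0.018 m).
It fails at once if a gauge or the bottle is moved over 15 mm (distance of any of ring_gauge, gauge_block, caliper, oil_bottle from where it was at the start of the episode above 0.015 m).
It also fails if it takes over 51 s, if anything falls off the work surface, if the arm or the gripper's body presses on something with over 40 N, if the wrist force passes 120 N, or if a joint passes its speed limit or range.

## Working session

There is one attempt and no reset: what is moved stays moved. The work goes in short steps, Python scripts to look and compute and a shell command to move; the robot and the scene stay as the last step left them, time stands still between calls to the robot, and variables do not carry over. Pictures are saved under pics/ and viewed, at most 10 in all, crops included, and the job is handed in when it is done.

```bash
mkdir -p pics; ls
python3 - <<'E'
from station import manip
import cv2,numpy as np
for n in("side","top"):
    f=manip.grab_frame(n); cv2.imwrite(f"pics/{n}0.png",f["img"][:,:,::-1])
    np.savez(f"{n}0.npz",**f)
    print(n,f["fx"],f["fy"],f["cx"],f["cy"],np.round(f["extrinsics"],4).tolist())
s=manip.read_state();print(s["time"],s["ee_pos"],np.round(s["ee_rot"],3).tolist(),s["ft_force"])
E
```

```text
drive.py
pics
station.py
side 410.969904230629 410.969904230629 256.50429936408887 192.0471346808699 [[-0.9998, -0.0027, -0.0205, 0.5911], [0.0179, 0.3842, -0.9231, 0.7191], [0.0104, -0.9233, -0.384, 0.4356], [0.0, 0.0, 0.0, 1.0]]
top 379.3801984004662 379.3801984004662 249.05873472220276 197.99768303688637 [[-0.0011, -0.997, 0.0768, 0.4894], [-0.9997, -0.0007, -0.0226, -0.0361], [0.0225, -0.0768, -0.9968, 1.0087], [0.0, 0.0, 0.0, 1.0]]
0.1 [ 0.21438354 -0.47894474  0.23053858] [[0.913, 0.408, -0.0], [0.408, -0.913, 0.001], [0.0, -0.001, -1.0]] [ 0.29015873 -0.07167311  0.13293285]
```

View pics/side0.png

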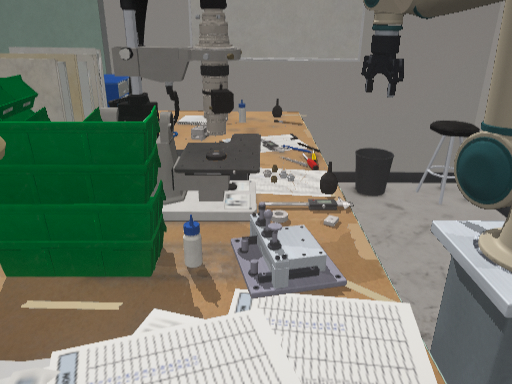

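View pics/top0.png

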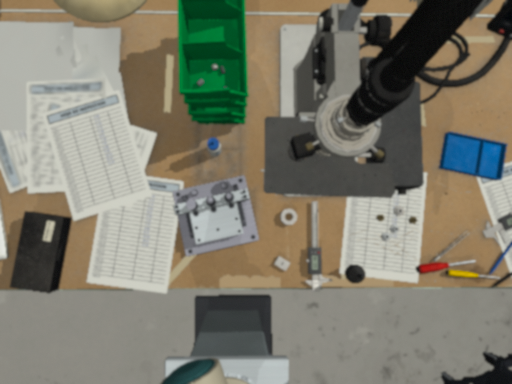

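Side view: the fixture is near (285,250), with the bottle at (193,245). Top view: the fixture is near (215,215), the ring at (289,216) and the gauge block at (282,264). I'll enlarge both fixture areas.

Run:
```python
import cv2,numpy as np
def crop(n,x0,y0,w,h,k):
    im=np.load(n+"0.npz")["img"][y0:y0+h,x0:x0+w,::-1]
    im=cv2.resize(im,None,fx=k,fy=k,interpolation=cv2.INTER_CUBIC)
    for i in range(0,w,10):
        cv2.line(im,(i*k,0),(i*k,6),(0,0,255),1); cv2.putText(im,str(x0+i),(i*k,16),0,.35,(0,0,255),1)
    for i in range(0,h,10):
        cv2.line(im,(0,i*k),(6,i*k),(0,0,255),1); cv2.putText(im,str(y0+i),(8,i*k+4),0,.35,(0,0,255),1)
    cv2.imwrite(f"pics/{n}0c.png",im)
crop("side",228,198,120,98,6)
crop("top",168,172,96,84,7)
```

```text
(no output)
```

View pics/side0c.png

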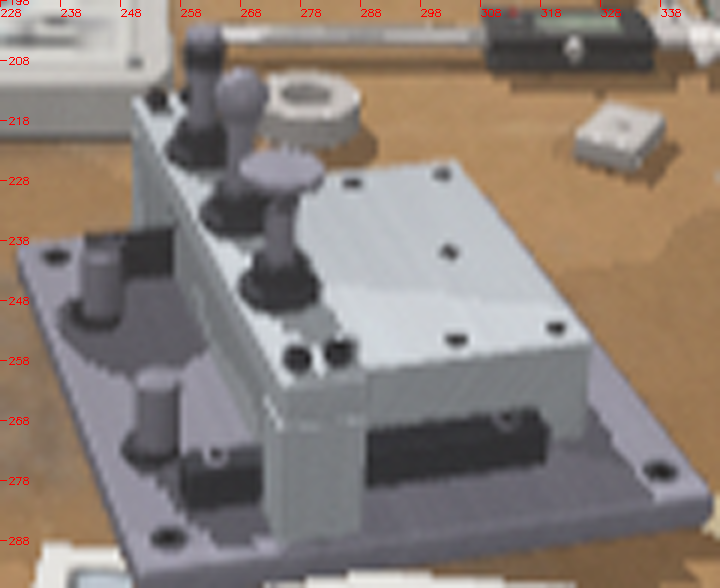

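View pics/top0c.png

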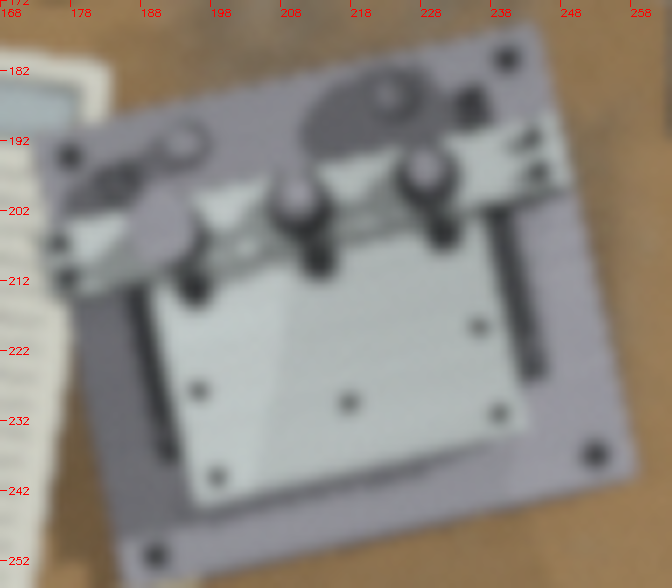

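Disc pin is in the left (+y) bush: the disc centre is at top (191.1,204.6) and side (274.8,225.7). The ball is in the middle and the slim pin on the right. I'll fit the fixture pose to both views and triangulate the key points.

```bash
cat > geo.py <<'E'
import numpy as np
from scipy.optimize import least_squares
C={n:dict(np.load(n+"0.npz")) for n in("side","top")}
def proj(n,P):
    c=C[n];E=c["extrinsics"];q=(np.asarray(P,float)-E[:3,3])@E[:3,:3]
    return np.array([c["fx"]*q[0]/q[2]+c["cx"],c["fy"]*q[1]/q[2]+c["cy"]])
def tri(a,b):
    r=least_squares(lambda P:np.r_[proj("top",P)-a,proj("side",P)-b],[.5,.05,.05]);return r.x,r.fun
E
python3 - <<'E'
from geo import *
T=lambda x,y:(168+x/7,172+y/7); S=lambda x,y:(228+x/6,198+y/6)
obs=[("top",54,-98,12,T(540,20)),("top",-122,-98,12,T(637,475)),("top",-122,98,12,T(120,586)),("top",54,98,12,T(35,135)),
("side",54,-98,12,S(20,250)),("side",-122,98,12,S(715,497)),("side",54,98,12,S(135,577)),
("top",None,61,46,T(200,508)),("top",None,-61,46,T(527,430)),("side",None,-61,46,S(455,160)),("side",None,61,46,S(588,345)),
("top",0,46,107.5,T(162,228)),("side",0,46,107.5,S(281,166)),("top",0,0,117,T(298,190)),("top",0,-46,111,T(426,165))]
def P(v,x,y,z):
    if x is None:x=v[3]-50
    c,s=np.cos(v[2]),np.sin(v[2]);x,y=x/1e3 if not 0 else x,y/1e3
    return [v[0]+c*x-s*y,v[1]+s*x+c*y,z/1e3]
f=lambda v:np.concatenate([proj(n,P(v,x,y,z))-o for n,x,y,z,o in obs])
r=least_squares(f,[.5,.05,0,-40],x_scale=[.01,.01,.1,10],loss="soft_l1")
v=r.x;print("fixture",v[:2],np.degrees(v[2]),"block x mm",v[3]);print(f(v).reshape(-1,2).round(1).tolist())
for nm,a,b in[("disc",T(162,228),S(281,166)),("ball",T(298,180),S(241,88)),("slim",T(426,158),S(204,32)),("near-y",T(527,430),S(455,160)),("near+y",T(200,508),S(588,345))]:
    p,e=tri(a,b);print(nm,p.round(4),e.round(1))
for nm,q in[("disc",(0,46,107)),("front",(v[3]-50,0,29)),("home front",(-72,0,29)),("ball",(0,0,117)),("slim",(0,-46,111))]:print("model",nm,np.round(P(v,*q),4))
E
```

```text
fixture [0.55409188 0.03663293] 12.124361100479002 block x mm -44.84934117021387
[[-0.2, 0.0], [0.1, 0.4], [0.2, 0.6], [-1.0, -1.0], [-0.6, -2.1], [0.0, -0.9], [0.1, -1.3], [-0.8, -1.0], [-0.1, -0.2], [0.3, -0.3], [0.4, -1.1], [-0.3, -0.6], [-0.1, -0.2], [-1.0, 0.5], [-0.1, 0.2]]
disc [0.5439 0.0809 0.1068] [ 0.  -0.3  0.2  0. ]
ball [0.5559 0.0351 0.1102] [-0.1  1.4 -1.1 -0.1]
slim [ 0.5651 -0.0083  0.1095] [-0.1  0.7 -0.6 -0.1]
near-y [ 0.4743 -0.0433  0.0452] [ 0.  -0.2  0.2  0. ]
near+y [0.4477 0.0743 0.0425] [ 0.1 -0.7  0.5  0. ]
model disc [0.5444 0.0816 0.107 ]
model front [0.4614 0.0167 0.029 ]
model home front [0.4837 0.0215 0.029 ]
model ball [0.5541 0.0366 0.117 ]
model slim [ 0.5638 -0.0083  0.111 ]
```

Units first: shifts go in shares of 50 mm and turns go in shares of 180 degrees. So -0.036 m is -0.72, 0.025 m is 0.5, 6 degrees / 180 = 0.0333.

```bash
python3 drive.py '{"rx": [0,0,0,0,0,0,0,0,0,0,0,0],"ry": [0,0,0,0,0,0,0,0,0,0,0,0],"rz": [0.0333,0.0333,0,0,0,0,0,0,0,0,0,0],"x": [0,0,0.5,0.5,0.5,0.5,0.5,0.5,0.5,0.5,0.5,0.5],"y": [0,0,-0.72,-0.72,-0.72,-0.72,-0.72,-0.72,-0.72,-0.72,-0.72,-0.72],"z": [0,0,0,0,0,0,0,0,0,0,0,0],"finger_gap": [0,0,0,0,0,0,0,0,0,0,0,0]}'
cat > where.py <<'E'
import numpy as np
from station import manip
s=manip.read_state();R=s["ee_rot"];p=s["ee_pos"];c,n=np.cos(np.radians(12.12)),np.sin(np.radians(12.12))
d=p[:2]-[.5541,.0366]
print("t",s["time"],"world",p.round(4),"fixture",np.round([c*d[0]+n*d[1],-n*d[0]+c*d[1]],4),"yaw",np.degrees(np.arctan2(R[1,0],R[0,0])).round(2),"tilt",R[:2,2].round(4),"F",np.round(s["ft_force"],2),"open",s["opening"])
E
python3 where.py
```

```text
time: 1.3
ee_pos: [0.3836, -0.073, 0.2311]
ee_rot: [[0.978, 0.21, 0.0], [0.21, -0.978, -0.0], [0.0, 0.0, -1.0]]
ft_force: [0.8, -0.3, -0.6]
opening: -0.002
grip_force: 0.0
t 1.3 world [ 0.3836 -0.073   0.2311] fixture [-0.1897 -0.0713] yaw 12.1 tilt [ 0.0001 -0.0002] F [ 0.84 -0.3  -0.56] open -0.002223384526159058
```

In the tool's units: 0.04 m is 0.8, -0.03 m is -0.6.

```bash
python3 drive.py '{"rx": [0,0,0,0,0,0,0],"ry": [0,0,0,0,0,0,0],"rz": [0,0,0,0,0,0,0],"x": [0.4,0.4,0,0,0,0,0],"y": [-0.6,-0.6,0,0,0,0,0],"z": [0.4,0.6,0.8,0.8,0.6,0.2,0],"finger_gap": [0,0,0,0,0,0,0]}' >/dev/null; python3 where.py
```

```text
t 2.0 world [ 0.4091 -0.0077  0.0603] fixture [-0.1511 -0.0129] yaw 12.1 tilt [-0.0029  0.0002] F [1.11 0.12 1.19] open 0.0001886734265333492
```

In the tool's units: 0.016 m is 0.32, -0.013 m is -0.26.

```bash
python3 drive.py '{"rx": [0,0,0,0,0],"ry": [0,0,0,0,0],"rz": [0,0,0,0,0],"x": [0,0,0,0,0],"y": [-0.26,0,0,0,0],"z": [0,0.32,0.32,0,0],"finger_gap": [0,0,0,0,0]}' >/dev/null; python3 where.py
python3 - <<'E'
from station import manip
import cv2,numpy as np
a=manip.grab_frame("side")["img"][190:300,225:355,::-1];b=manip.grab_frame("top")["img"][165:275,165:295,::-1]
cv2.imwrite("pics/pre.png",cv2.resize(np.hstack([a,b]),None,fx=3,fy=3,interpolation=cv2.INTER_CUBIC))
E
```

```text
t 2.5 world [0.4082 0.0048 0.031 ] fixture [-0.1493 -0.0005] yaw 12.09 tilt [ 0.0022 -0.0002] F [-0.05 -0.02  0.64] open 0.002325865211804718
```

View pics/pre.png

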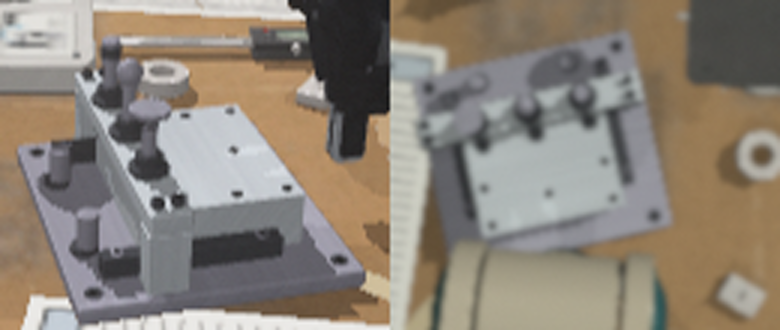

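The shut fingers stand clear in front of the block's near face, tip at about (345,155) in the left half. I'll push along +x.

In the tool's units: 0.01 m is 0.2, 0.005 m is 0.1.

```bash
python3 drive.py '{"rx": [0,0,0,0,0,0,0,0],"ry": [0,0,0,0,0,0,0,0],"rz": [0,0,0,0,0,0,0,0],"x": [0.2,0.2,0.2,0.1,0.1,0.1,0.1,0],"y": [0,0,0,0,0,0,0,0],"z": [0,0,0,0,0,0,0,0],"finger_gap": [0,0,0,0,0,0,0,0]}' >/dev/null; python3 where.py
```

```text
t 3.4 world [0.4564 0.0156 0.0292] fixture [-0.0999 -0.0001] yaw 12.12 tilt [ 0. -0.] F [-0.47  1.22 -0.77] open -0.00023466474280686028
```

In the tool's units: 0.003 m is 0.06.

```bash
for i in 1 2; do python3 drive.py '{"rx": [0,0,0],"ry": [0,0,0],"rz": [0,0,0],"x": [0.06,0.06,0],"y": [0,0,0],"z": [0,0,0],"finger_gap": [0,0,0]}' >/dev/null; python3 where.py; done; python3 drive.py '{"rx": [0,0,0],"ry": [0,0,0],"rz": [0,0,0],"x": [0.04,0.04,0],"y": [0,0,0],"z": [0,0,0],"finger_gap": [0,0,0]}' >/dev/null; python3 where.py
```

```text
t 3.7 world [0.4622 0.0168 0.0292] fixture [-0.094  -0.0001] yaw 12.11 tilt [0.0003 0.    ] F [-0.85 -0.49 -0.51] open 0.002072952269938082
t 4.0 world [0.4683 0.0181 0.0293] fixture [-0.0878 -0.0001] yaw 12.11 tilt [0.0007 0.    ] F [-0.95 -0.5   0.09] open -0.007214685427020255
t 4.3 world [0.4721 0.0189 0.0293] fixture [-0.0839 -0.0001] yaw 12.11 tilt [ 0.0006 -0.    ] F [-1.51  0.22 -0.58] open -0.0005961023737194886
```

In the tool's units: 0.002 m is 0.04.

```bash
for i in 1 2 3 4; do python3 drive.py '{"rx": [0,0],"ry": [0,0],"rz": [0,0],"x": [0.04,0],"y": [0,0],"z": [0,0],"finger_gap": [0,0]}' >/dev/null; python3 where.py; done
```

```text
t 4.5 world [0.473  0.0191 0.0292] fixture [-0.083  -0.0001] yaw 12.11 tilt [-0.0023 -0.0005] F [-7.83 -0.66  3.9 ] open 0.001052921758908261
t 4.7 world [0.473  0.0192 0.0287] fixture [-0.0829 -0.    ] yaw 12.11 tilt [-0.0077 -0.0012] F [-17.2   -4.55   9.94] open 0.0031258604179367163
t 4.9 world [0.473  0.0193 0.0281] fixture [-0.0829  0.0001] yaw 12.11 tilt [-0.013 -0.002] F [-26.92  -6.24  13.63] open -0.002077694248537102
t 5.1 world [0.473  0.0193 0.0275] fixture [-0.0829  0.0001] yaw 12.11 tilt [-0.0184 -0.0027] F [-35.37  -7.62  17.02] open -0.004696137713017202
```

The force climbed with the TCP stationary at x=-0.083, which is the predicted home contact. I'll back off, rise and check.

In the tool's units: -0.05 m is -1, -0.03 m is -0.6.

```bash
python3 drive.py '{"rx": [0,0,0,0,0,0,0,0,0],"ry": [0,0,0,0,0,0,0,0,0],"rz": [0,0,0,0,0,0,0,0,0],"x": [-0.08,-0.12,-0.4,-0.6,0,0,0,0,0],"y": [0,0,0,0,0,0,0,0,0],"z": [0,0,0,0,-0.6,-0.8,-1,-0.8,0],"finger_gap": [0,0,0,0,0,0,0,0,0]}' >/dev/null; python3 where.py
python3 - <<'E'
from station import manip
import cv2,numpy as np
f=manip.grab_frame("side");np.savez("side0.npz",**f)
a=f["img"][190:300,225:355,::-1];b=manip.grab_frame("top")["img"][165:275,165:295,::-1]
cv2.imwrite("pics/home.png",cv2.resize(np.hstack([a,b]),None,fx=3,fy=3,interpolation=cv2.INTER_CUBIC))
E
```

```text
t 6.0 world [0.4241 0.0078 0.1964] fixture [-0.1331 -0.0008] yaw 12.12 tilt [ 0.0144 -0.0008] F [-0.57 -0.39 -0.  ] open 0.00036501499286948225
```

View pics/home.png

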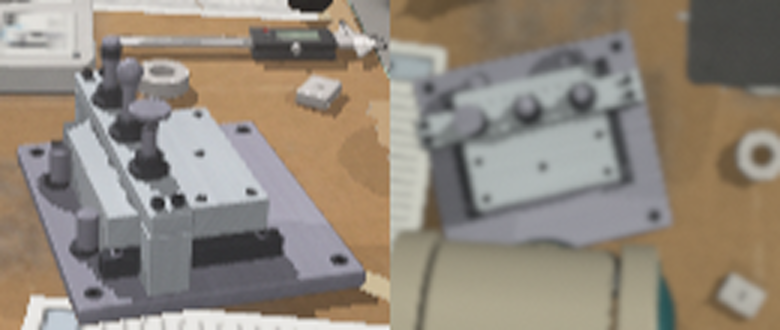

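Block visibly sits against both stops: its far corner (120,235) now meets the stop pin at (88,225). Next I'll turn the gripper 90° so its narrow side faces the ball pin. The last joint's range only allows the negative turn.

In the tool's units: -8.2 degrees / 180 = -0.0456.

```bash
python3 drive.py '{"rx": [0,0,0,0,0,0,0,0,0,0,0],"ry": [0,0,0,0,0,0,0,0,0,0,0],"rz": [-0.0456,-0.0456,-0.0456,-0.0456,-0.0456,-0.0456,-0.0456,-0.0456,-0.0456,-0.0456,-0.0444],"x": [0,0,0,0,0,0,0,0,0,0,0],"y": [0,0,0,0,0,0,0,0,0,0,0],"z": [0,0,0,0,0,0,0,0,0,0,0],"finger_gap": [0,0,0,0,0,0,0,0,0,0,0]}' >/dev/null;  python3 drive.py '{"rx": [0,0,0,0,0,0,0],"ry": [0,0,0,0,0,0,0],"rz": [0,0,0,0,0,0,0],"x": [0.32,0.32,0.32,0,0,0,0],"y": [0.6,0.6,0.6,0.6,0.24,0,0],"z": [0,0,0,0,0,0,0],"finger_gap": [0,0,0,0,0,0,0]}' >/dev/null; python3 where.py
```

```text
t 7.9 world [0.5392 0.0824 0.1878] fixture [-0.005  0.048] yaw 102.11 tilt [-0.0024 -0.0003] F [-0.66 -0.19  0.63] open 0.003391118896029228
```

In the tool's units: 0.03 m is 0.6, 0.005 m is 0.1.

```bash
python3 drive.py '{"rx": [0,0,0,0,0],"ry": [0,0,0,0,0],"rz": [0,0,0,0,0],"x": [0,0,0,0,0],"y": [0.1,0,0,0,0],"z": [0.4,0.6,0.3,0,0],"finger_gap": [0,0,0,0,0]}' >/dev/null;python3 where.py
python3 - <<'E'
from station import manip
import cv2,numpy as np
a=manip.grab_frame("side")["img"][170:300,215:345,::-1];b=manip.grab_frame("top")["img"][150:280,150:280,::-1]
cv2.imwrite("pics/over.png",cv2.resize(np.hstack([a,b]),None,fx=3,fy=3,interpolation=cv2.INTER_CUBIC))
E
```

```text
t 8.4 world [0.5448 0.0835 0.1252] fixture [0.0007 0.0478] yaw 102.1 tilt [ 0.0008 -0.    ] F [0.35 1.04 0.66] open -0.002471527366280545
```

View pics/over.png

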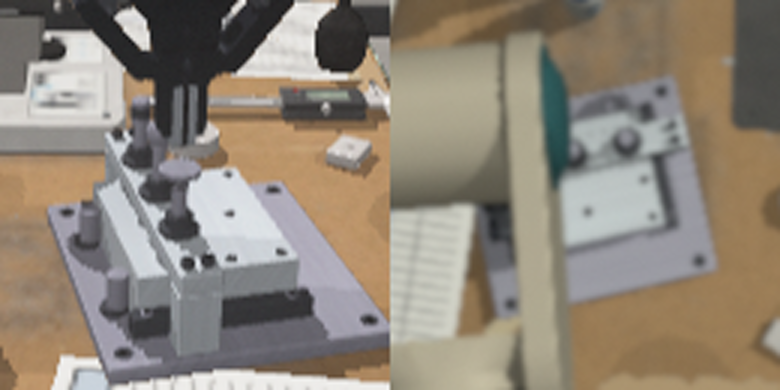

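The fingertips at (183,143) sit straight above the disc at (180,168), with the wide linkage turned away from the ball pin. I'll descend in small steps.

In the tool's units: 0.008 m is 0.16, 0.006 m is 0.12.

```bash
python3 drive.py '{"rx": [0,0,0],"ry": [0,0,0],"rz": [0,0,0],"x": [0,0,0],"y": [0,0,0],"z": [0.16,0.12,0],"finger_gap": [0,0,0]}' >/dev/null;python3 where.py; for i in 1 2 3 4; do python3 drive.py '{"rx": [0,0,0,0],"ry": [0,0,0,0],"rz": [0,0,0,0],"x": [0,0,0,0],"y": [0,0,0,0],"z": [0.02,0.02,0.02,0],"finger_gap": [0,0,0,0]}' >/dev/null; python3 where.py; done
```

```text
t 8.8 world [0.5441 0.0835 0.109 ] fixture [0.0001 0.048 ] yaw 102.11 tilt [-0.002  -0.0003] F [ 0.24  0.53 -0.6 ] open 0.003505483004537059
t 9.2 world [0.5449 0.0836 0.1074] fixture [0.0009 0.0479] yaw 102.11 tilt [ 0.0004 -0.    ] F [ 0.43 -0.11  0.77] open 0.0010055402864353623
t 9.6 world [0.5448 0.0836 0.1042] fixture [0.0008 0.0479] yaw 102.11 tilt [ 0.0002 -0.    ] F [ 0.64  0.99 -0.23] open 0.0007023548150401701
t 10.0 world [0.5449 0.0836 0.1015] fixture [0.0009 0.0479] yaw 102.11 tilt [ 0.0006 -0.    ] F [0.15 0.33 2.56] open -0.0010352008683018456
t 10.4 world [0.5448 0.0836 0.098 ] fixture [0.0008 0.0479] yaw 102.11 tilt [ 0.0001 -0.0001] F [ 0.55 -0.22  1.2 ] open -0.002402148915772149
```

In the tool's units: 0.001 m is 0.02.

```bash
for i in 1 2 ; do python3 drive.py '{"rx": [0,0,0,0],"ry": [0,0,0,0],"rz": [0,0,0,0],"x": [0,0,0,0],"y": [0,0,0,0],"z": [0.02,0.02,0.02,0],"finger_gap": [0,0,0,0]}' >/dev/null; python3 where.py; done;  for i in 1 2 3; do python3 drive.py '{"rx": [0,0,0],"ry": [0,0,0],"rz": [0,0,0],"x": [0,0,0],"y": [0,0,0],"z": [0.02,0,0],"finger_gap": [0,0,0]}' >/dev/null; python3 where.py; done
```

```text
t 10.8 world [0.5447 0.0836 0.0951] fixture [0.0007 0.0479] yaw 102.11 tilt [-0.0001 -0.0002] F [2.39 0.49 2.3 ] open 0.0015198270012835165
t 11.2 world [0.5447 0.0836 0.0921] fixture [0.0007 0.0479] yaw 102.11 tilt [-0.0001 -0.0001] F [0.65 0.03 1.66] open -0.0005689142004343152
t 11.5 world [0.5447 0.0836 0.0911] fixture [0.0007 0.0479] yaw 102.11 tilt [-0.0002 -0.0001] F [-0.02  0.12  1.63] open 0.004200610342904072
t 11.8 world [0.5447 0.0836 0.0902] fixture [0.0007 0.0479] yaw 102.11 tilt [-0.0001 -0.0001] F [0.52 0.54 1.1 ] open 0.0010215029314558242
t 12.1 world [0.5447 0.0836 0.0892] fixture [0.0007 0.0479] yaw 102.11 tilt [-0.0001 -0.0001] F [ 0.91 -0.27  2.61] open -0.002485983713312111
```

In the tool's units: 0.0005 m is 0.01.

```bash
for i in 1 2 3 4; do python3 drive.py '{"rx": [0,0],"ry": [0,0],"rz": [0,0],"x": [0,0],"y": [0,0],"z": [0.01,0],"finger_gap": [0,0]}' >/dev/null; python3 where.py; done
```

```text
t 12.3 world [0.5448 0.0836 0.089 ] fixture [0.0007 0.0479] yaw 102.11 tilt [ 0.     -0.0001] F [0.05 0.16 4.1 ] open -0.00017851915477798153
t 12.5 world [0.5448 0.0836 0.0889] fixture [0.0008 0.0479] yaw 102.11 tilt [ 0.0003 -0.0001] F [-2.01 -0.27  7.08] open -0.0005769736593697701
t 12.7 world [0.5449 0.0836 0.0888] fixture [0.0008 0.0479] yaw 102.11 tilt [ 0.0005 -0.0001] F [-3.09 -0.27  8.99] open -0.0010451626023179291
t 12.9 world [0.5449 0.0836 0.0887] fixture [0.0009 0.0479] yaw 102.11 tilt [ 0.0008 -0.0001] F [-4.04 -0.57 10.79] open -0.0004545109692457045
```

It landed at z=0.0887; the expected height was about 0.089. Withdrawing straight up.

In the tool's units: -0.04 m is -0.8, -0.03 m is -0.6.

```bash
python3 drive.py '{"rx": [0,0,0,0,0,0,0,0,0,0,0,0],"ry": [0,0,0,0,0,0,0,0,0,0,0,0],"rz": [0,0,0,0,0,0,0,0,0,0,0,0],"x": [0,0,0,0,0,0,0,0,0,0,0,0],"y": [0,0,0,0,0,0,-0.6,-0.8,-0.8,-0.6,0,0],"z": [0,-0.1,-0.3,-0.6,-0.8,-0.6,0,0,0,0,0,0],"finger_gap": [0,0,0,0,0,0,0,0,0,0,0,0]}' >/dev/null;python3 where.py
python3 - <<'E'
from station import manip
import cv2,numpy as np
a=manip.grab_frame("side")["img"][170:300,215:345,::-1];b=manip.grab_frame("top")["img"][150:280,150:280,::-1]
cv2.imwrite("pics/end.png",cv2.resize(np.hstack([a,b]),None,fx=3,fy=3,interpolation=cv2.INTER_CUBIC))
E
```

```text
t 14.1 world [0.4081 0.0542 0.2082] fixture [-0.1391  0.0479] yaw 102.1 tilt [0.002 0.   ] F [ 0.16 -0.49  0.44] open 0.0008484032433404782
```

View pics/end.png

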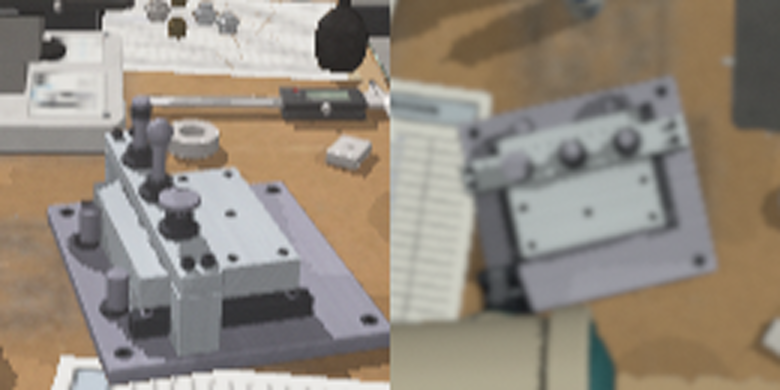

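The disc at (180,200) is now low over its bush, the ball (160,130) and slim (140,103) pins are still up, the block is home, and the arm is clear.

```bash
python3 -c "
from station import manip
print(manip.hand_in())"
```

```text
the job is handed in; nothing more can be done
None
```

I pushed the block home against its stops, pressed the disc-headed pin down to the cavity floor (about 11 N) and left it there, withdrew the arm clear, and handed the job in at about 14 s; no verdict was returned.

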